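Fetch the muddler from behind the bar things

ROBOT

A 6-joint arm with a two-finger parallel gripper is mounted at the origin on the work surface. World frame = base frame: x ahead of the robot, y to its left, z up, the work surface at z = 0. Lengths are in mm, angles in rad, forces in N, time in s.
With the tool pointing down it reaches from about 250 to 800 mm from the base axis. Payload 8.5 kg.
Tool frame: the origin (TCP) lies on the mounting face of the last link; the fingertips stand 173 mm ahead of it and the grasp point (between the pads) lies 155 mm ahead of it; z points along the fingers, y is the line along which they close (so a half turn about z gives the same grasp; the last joint's range is limited). The gripper opens to 85 mm and grips with 20 to 120 N. Pads are 22 mm wide; open, the fingers measure 114 mm over their backs; the gripper's body (76 mm by 85 mm) begins 54 mm behind the grasp point. The pads swing forward as they close: fully open they stand 13 mm farther back than shut.
Start: joints at [1.144, 0.238, -0.013, 1.319, 0, 1.571], TCP at [217.316, 477.882, 404.676] pointing down, gripper open.
Joint ranges: [-2.66, 2.66], [-1.03, 1.9], [-1.14, 1.46], [-1.82, 2.27], [-1.45, 1.34], [-3.14, 3.14]. Speed limits (rad/s): [2.22, 2.22, 2.79, 3.14, 3.14, 3.14].

INTERFACE

Orientations are given as a unit quaternion [x, y, z, w].
In Python, from rig import * gives the robot as it stands.
- The arm moves only by the tool creep_tool, called after "Call:" as name(argument=value, ...) on one line, values as JSON. Schema: {"type":"object","properties":{"segments":{"type":"object","properties":{"tx":{"type":"array","items":{"type":"number"},"minItems":1,"maxItems":10},"ty":{"type":"array","items":{"type":"number"},"minItems":1,"maxItems":10},"tz":{"type":"array","items":{"type":"number"},"minItems":1,"maxItems":10},"drx":{"type":"array","items":{"type":"number"},"minItems":1,"maxItems":10},"dry":{"type":"array","items":{"type":"number"},"minItems":1,"maxItems":10},"drz":{"type":"array","items":{"type":"number"},"minItems":1,"maxItems":10}},"additionalProperties":false,"required":["tx","ty","tz","drx","dry","drz"]},"finger_gap":{"type":"number"},"grip_n":{"type":"number"},"only":{"type":"string"},"quiet":{"type":"boolean"},"lines":{"type":"string"}},"required":["segments"],"additionalProperties":false}. segments is an object with one list for each field, all of the same length, 1 to 10, a row being the entries at one place: tx, ty, tz (the shift in a scale on which 1.0 is 600 mm), drx, dry, drz (a rotation vector in parts of the range, where 1.0 means pi/2 rad); each row is the pose to reach, as a shift and turn from the pose commanded when the call began, along the tool's axes at that moment; what a row does not reach only later rows make up. A row lasts 1/8 s, in which the tool goes at most 62.5 mm and 0.188 rad, less where a joint would pass 70% of its speed; a pose out of reach is approached as far as the arm can. finger_gap is the finger opening in mm, set as the call begins (left out keeps the last). The fingers move at their own pace and stop on an object; grip_n is the grip in N (left out, the last holds). Time passes only in rows, so rows that do not move let the fingers close. The tool returns the time, the measured TCP pose, the force, the opening and the grip force at its end. only (a regular expression) keeps the lines of the reply that match it, lines (a string "A,B") keeps lines A to B, and quiet returns only ok. No shift or turn number may pass 1 either way. Input that does not fit is refused with a message, and nothing moves.
- state(): the state, without advancing time (a new reading comes with each control period).
- capture(name): name is "scene" or "side" or "wrist"; returns a dict with "frame" (400x640x3 uint8, red, green, blue), "fx", "fy", "cx", "cy" (pixels), "k1" (the pictures are not rectified: a ray, as slopes to the right and down, at radius r is drawn at 1 + k1 r^2 times it, then the intrinsics apply), "pose" (4x4, takes a point from camera to world coordinates); the wrist camera has in their place "T_tool_cam" (4x4, takes a point from camera to tool coordinates, whose origin is the TCP and whose axes are the flange's). Camera axes: x right, y down, z forward; pixel columns grow to the right and rows downward; lengths in mm; the calibration is good to about 2 mm. A picture is of the moment at which its call begins: read the wrist's pose just before it. There is no depth.
- sign_off(): hands the job in; it is judged then, once.
The state is a dict: "clock": time; "joint_pos": joint angles; "joint_vel": joint speeds; "joint_torque": joint torques, N m; "eef_pos": TCP position; "orientation": TCP orientation; "force": force on the tool from outside, world axes, zero at the start; "ft_torque": the same for the moment, N m; "width": finger opening in mm; "grasp_force": force on a finger pad.
Only numpy, scipy, OpenCV 4.12 (cv2) and the standard library are available. Lean on these libraries where they do the work, as an engineer would, in place of code of your own. Each camera call takes 0.05 s, during which the arm holds its last target. There are 200 camera calls.

TASK

Clear the square canister, the round steel shaker and the six-sided bottle off their coasters and stand all three on the black tray; then draw the wooden muddler straight up out of its holder and put it in the steel cup, foot down. After that, put the three things back, each standing centred on the coaster it came from (the one of its own shape), and keep them and the cup upright throughout.

Things in the scene. Friction and masses are not known exactly. Their poses are not given: they have to be found in the camera images.
- muddler: Stubby pale wooden muddler, 100 mm long, loose, 80 g. Round shaft 22 mm across from the foot to 64 mm up; grip knob 30 mm across from 68 to 96 mm up. Origin: centre of its foot's underside; z along the shaft to the knob. Starts upright in the holder, foot 6 mm above the bar top, knob top at 106 mm, enclosed on three sides by the taller canister, shaker and bottle.
- holder: Fixed aluminium block 44 x 44 mm, 52 high, with a vertical sleeve 24 mm across, 46 deep. Origin: centre of its underside; z up, x roughly away from the robot (within 0.25 rad). Coaster centres lie 64 mm from it: one in front (-x), one 72 degrees to each side of that, 75 mm apart. Fingers closing along the holder's x have room at all three. Low bystanders behind.
- canister: White ceramic square canister with a dark seam below its lid (the lid is fast), 46 x 46 mm, 152 mm high, loose, 0.2 to 0.4 kg. Origin: centre of its underside; x and y square to its faces, z up. Starts on the square coaster, its faces within 0.12 rad of square with the holder.
- shaker: Round plain steel cocktail shaker, 48 mm across, 152 mm high, top edge bevelled above 146 mm, loose, 0.2 to 0.4 kg, closed. Origin: centre of its underside; z up. Starts on the round coaster.
- bottle: Six-sided amber glass bottle with a round black cap, loose, 0.2 to 0.45 kg. Body 54 mm across corners (47 across flats) up to 80 mm, shoulder to 100 mm, neck 24 mm across, cap 30 mm across from 115 to 155 mm, the top. Origin: centre of its underside; z up. Starts on the six-sided coaster.
- coaster_square: Fixed square cork coaster 60 x 60 mm, 4 mm thick: the canister's place. Origin: centre of its underside on the bar top; z up. Which of the three places round the holder it occupies varies.
- coaster_round: Fixed round cork coaster 62 mm across, 4 mm thick: the shaker's place (not the thicker spare coasters, 70 mm across and 18 mm high, behind the holder). Origin: centre of its underside on the bar top; z up. Its place round the holder varies.
- coaster_hex: Fixed six-sided cork coaster 70 mm across corners, 4 mm thick: the bottle's place. Origin: centre of its underside on the bar top; z up. Its place round the holder varies.
- tray: Fixed black serving tray on the left or the right of the bar, outside 290 x 145 mm, rim 14 mm high and 4 mm thick, floor 4 mm thick, empty at the start. Origin: centre of its underside on the bar top; x along its long side (roughly away from the robot), z up. It has room for the three things in a row along x, 85 mm apart.
- cup: Squat open steel cup, 84 mm across at the rim, 58 mm high, wall 3 mm, loose, 0.3 kg, on the other side of the bar from the tray. Origin: centre of its underside; z up. Its inner floor is 4 mm up; the muddler may lean in it once let go.

How it is judged (in metres and radians):
On the way, in this order (a step that is already met when the one before it is completed fails the run):
1. canister, shaker and bottle all stand upright on the tray, the muddler still in its holder (x of canister in the frame of tray between -0.125 and 0.125 m and y of canister in the frame of tray between -0.055 and 0.055 m and z of each of canister, shaker, bottle in the frame of tray below 0.01 m and angle between each of canister, shaker, bottle's own z axis and vertical below 0.1 rad and x of shaker in the frame of tray between -0.125 and 0.125 m and y of shaker in the frame of tray between -0.055 and 0.055 m and x of bottle in the frame of tray between -0.125 and 0.125 m and y of bottle in the frame of tray between -0.055 and 0.055 m and z of muddler in the frame of holder below 0.015 m and horizontal distance between muddler and holder below 0.006 m), for 0.2 s.
2. the muddler stands or leans foot down in the cup, let go, while the three things still stand on the tray (horizontal distance between muddler and cup below 0.034 m and z of muddler in the frame of cup between -0.002 and 0.02 m and angle between muddler's own z axis and vertical below 1.1 rad and angle between each of cup, canister, shaker, bottle's own z axis and vertical below 0.1 rad and x of canister in the frame of tray between -0.125 and 0.125 m and y of canister in the frame of tray between -0.055 and 0.055 m and z of each of canister, shaker, bottle in the frame of tray below 0.01 m and x of shaker in the frame of tray between -0.125 and 0.125 m and y of shaker in the frame of tray between -0.055 and 0.055 m and x of bottle in the frame of tray between -0.125 and 0.125 m and y of bottle in the frame of tray between -0.055 and 0.055 m and contact force between the fingers and muddler below 0.1 N), for 0.2 s.
At the end, for the whole second after the job is handed in: The muddler is in the upright cup, foot down (foot within 34 mm of the cup's axis and within 20 mm above the cup's underside); canister, shaker and bottle stand upright (within 0.1 rad) on the square, round and six-sided coaster respectively, centres within 12 mm; all let go and at rest (horizontal distance between muddler and cup below 0.034 m and z of muddler in the frame of cup between -0.002 and 0.02 m and angle between muddler's own z axis and vertical below 1.1 rad and angle between each of cup, canister, shaker, bottle's own z axis and vertical below 0.1 rad and horizontal distance between canister and coaster_square below 0.012 m and z of canister in the frame of coaster_square between 0.001 and 0.008 m and linear speed of each of canister, shaker, bottle, muddler, cup below 0.02 m/s and horizontal distance between shaker and coaster_round below 0.012 m and z of shaker in the frame of coaster_round between 0.001 and 0.008 m and horizontal distance between bottle and coaster_hex below 0.012 m and z of bottle in the frame of coaster_hex between 0.001 and 0.008 m); the robot touches nothing.
It fails at once if the canister, shaker, bottle or cup is tipped by more than about 30 degrees (angle between any of canister, shaker, bottle, cup's own z axis and vertical above 0.52 rad).
It also fails if it takes over 144 s, if anything falls off the work surface, if the arm or the gripper's body presses on something with over 40 N, if the wrist force passes 120 N, or if a joint passes its speed limit or range.

## Working session

There is one attempt and no reset: what is moved stays moved. The work goes in short steps, Python scripts to look and compute and a tool call to move; the robot and the scene stay as the last step left them, time stands still between calls to the robot, and variables do not carry over. Pictures are saved under pics/ and viewed, at most 14 in all, crops included, and the job is handed in when it is done.

```bash
ls && mkdir -p pics && python3 - <<'E'
from rig import *
import cv2,numpy as np
s=state();print({k:np.round(v,3) for k,v in s.items()})
for n in("scene","side"):
    c=capture(n);cv2.imwrite(f"pics/{n}0.png",c["frame"][:,:,::-1]);print(n,c["fx"],c["fy"],c["cx"],c["cy"],c["k1"],np.round(c["pose"],3).tolist())
c=capture("wrist");cv2.imwrite("pics/wrist0.png",c["frame"][:,:,::-1]);print(c["fx"],c["k1"],np.round(c["T_tool_cam"],3).tolist())
E
```

```text
pics
{'clock': np.float64(0.0), 'joint_pos': array([ 1.144,  0.239, -0.014,  1.319,  0.   ,  1.571]), 'joint_vel': array([ 0.001,  0.   , -0.   ,  0.002, -0.003,  0.001]), 'joint_torque': array([ 3.0000e-03, -5.3877e+01,  3.4644e+01,  1.8000e-02,  0.0000e+00,
        0.0000e+00]), 'eef_pos': array([217.257, 477.747, 404.075]), 'orientation': array([ 0.212,  0.977, -0.001, -0.   ]), 'force': array([-0.424,  0.529, -0.341]), 'ft_torque': array([0.024, 0.009, 0.033]), 'grasp_force': np.float64(0.0), 'width': np.float64(85.26)}
scene 483.3998158783601 483.3998158783601 315.86176312737734 201.58797669539038 0.013172181602290034 [[0.302, 0.72, -0.625, 1119.148], [0.953, -0.218, 0.21, -180.118], [0.015, -0.659, -0.752, 767.148], [0.0, 0.0, 0.0, 1.0]]
side 376.34945958354166 376.34945958354166 319.4216251046202 200.08686241738957 -0.01353568232486302 [[0.783, -0.424, 0.455, 156.011], [-0.622, -0.554, 0.554, -477.749], [0.017, -0.716, -0.698, 641.028], [0.0, 0.0, 0.0, 1.0]]
354.41381272757104 -0.02991096399035048 [[0.0, -0.947, -0.32, 81.902], [1.0, 0.0, -0.001, 0.215], [0.001, -0.32, 0.947, 29.904], [0.0, 0.0, 0.0, 1.0]]
```

View pics/scene0.png

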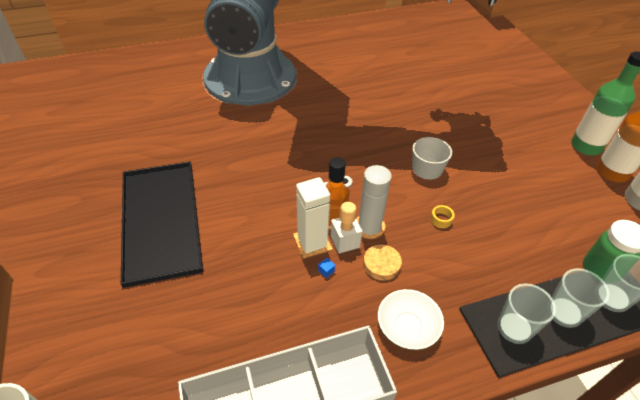

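View pics/side0.png

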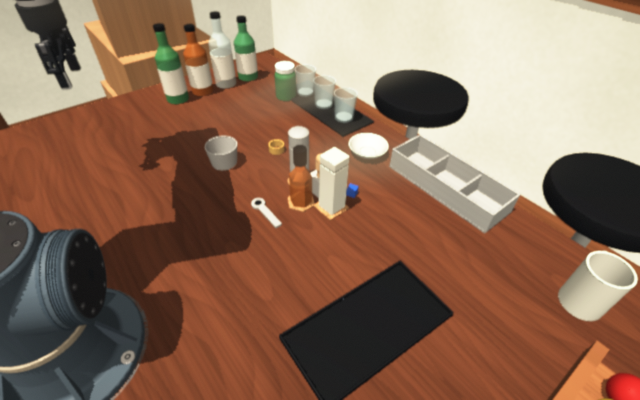

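The scene camera faces the robot. The tray is on the image left (−y) and the cup on the right (431,150). The canister top is at (313,186), the shaker top at (377,174), the bottle cap at (337,163) and the muddler knob at (348,208). The side view agrees: bottle in front, canister on −y, shaker on +y, and a spoon in front of the holder.

```bash
cat > h.py <<'E'
from rig import *
import cv2,numpy as np
from scipy.spatial.transform import Rotation as R
def cam(n):
    s=state();c=capture(n)
    if n=="wrist":
        T=np.eye(4);T[:3,:3]=R.from_quat(s["orientation"]).as_matrix();T[:3,3]=s["eef_pos"]
        c["pose"]=T@c["T_tool_cam"]
    return c
def ray(c,uv):
    K=np.array([[c["fx"],0,c["cx"]],[0,c["fy"],c["cy"]],[0,0,1.]])
    p=cv2.undistortPoints(np.array(uv,float).reshape(-1,1,2),K,np.array([c["k1"],0,0,0.]))[:,0]
    return c["pose"][:3,3],np.c_[p,np.ones(len(p))]@c["pose"][:3,:3].T
def onz(c,uv,z):
    o,d=ray(c,uv);return o+d*((z-o[2])/d[:,2])[:,None]
def totool(dxyz):
    return R.from_quat(state()["orientation"]).inv().apply(dxyz)
def save(c,n): cv2.imwrite(f"pics/{n}.png",c["frame"][:,:,::-1])
E
python3 - <<'E'
from h import *
np.set_printoptions(precision=1,suppress=True)
c=cam("scene")
for n,uv,z in[("can",(313,186),156),("shk",(377,174),156),("cap",(337,163),159),("mud",(348,208),106),("cup",(431,149),58)]+[("tray",p,14) for p in((122,172),(190,164),(201,270),(123,281))]:
    print(n,onz(c,[uv],z)[0])
c=cam("side")
for n,uv,z in[("can",(335,156),156),("cap",(299,148),159),("shk",(299,133),156),("cup",(222,145),58)]+[("tray",p,14) for p in((401,263),(452,312),(335,400),(281,337))]:
    print(n,onz(c,[uv],z)[0])
E
```

```text
can [576.3  -3.8 156. ]
shk [581.3 113.5 156. ]
cap [537.4  53.5 159. ]
mud [601.7  54.7 106. ]
cup [458.5 301.6  58. ]
tray [ 291.4 -346.5   14. ]
tray [ 308.5 -203.1   14. ]
tray [ 591.9 -222.3   14. ]
tray [ 574.3 -358.8   14. ]
can [581.2  -8.7 156. ]
cap [535.1  56.3 159. ]
shk [570.9 105.3 156. ]
cup [463.  299.5  58. ]
tray [ 582.9 -226.6   14. ]
tray [ 575.3 -360.9   14. ]
tray [ 308.  -342.8   14. ]
tray [ 299.9 -206.7   14. ]
```

The manual's scale: shifts go in shares of 600 mm and turns go in shares of pi/2 rad. Converting my numbers, -489 mm / 600 = -0.815, -247 mm / 600 = -0.4117, 1.14 rad / 1.5708 = 0.7257.

Call:
creep_tool(segments={"tx":[-0.815, -0.815, -0.815, -0.815, -0.815, -0.815, -0.815, -0.815, -0.815, -0.815], "ty":[-0.4117, -0.4117, -0.4117, -0.4117, -0.4117, -0.4117, -0.4117, -0.4117, -0.4117, -0.4117], "tz":[0, 0, 0, 0, 0, 0, 0, 0, 0, 0], "drx":[0, 0, 0, 0, 0, 0, 0, 0, 0, 0], "dry":[0, 0, 0, 0, 0, 0, 0, 0, 0, 0], "drz":[0.7257, 0.7257, 0.7257, 0.7257, 0.7257, 0.7257, 0.7257, 0.7257, 0.7257, 0.7257]}, finger_gap=85)

```text
clock: 1.5
eef_pos: [561.9, 48.0, 403.9]
orientation: [0.707, 0.707, -0.0, 0.0]
force: [-0.3, -0.0, 0.1]
width: 85.2
grasp_force: 0.0
```

Call:
creep_tool(segments={"tx":[0, 0, 0], "ty":[0, 0, 0], "tz":[0, 0, 0], "drx":[0, 0, 0], "dry":[0, 0, 0], "drz":[0, 0, 0]})

```text
clock: 1.88
eef_pos: [559.7, 51.5, 405.0]
orientation: [0.705, 0.709, 0.0, 0.0]
force: [-0.8, -0.5, 0.4]
width: 84.9
grasp_force: 0.0
```

```bash
python3 - <<'E'
from h import *
c=cam("wrist");save(c,"w1");np.save("w1.npy",c,allow_pickle=True);print(c["pose"].round(2))
E
```

```text
[[ 1.0000e+00  1.0000e-02  0.0000e+00  5.6006e+02]
 [ 1.0000e-02 -9.5000e-01 -3.2000e-01  1.3408e+02]
 [-0.0000e+00  3.2000e-01 -9.5000e-01  3.7511e+02]
 [ 0.0000e+00  0.0000e+00  0.0000e+00  1.0000e+00]]
```

View pics/w1.png

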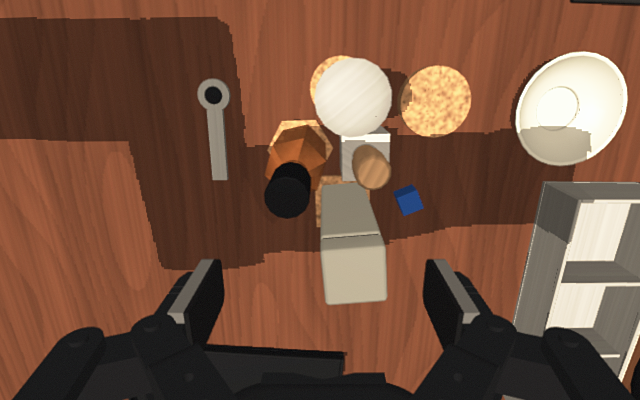

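The wrist view shows the canister top quad at (321,241), (382,234), (386,299), (327,304), the shaker top disc near (352,97), the bottle cap top near (289,196), the knob top near (376,172), and the holder's top face at (341–389, 130–180). The spoon is clear of everything.

```bash
python3 - <<'E'
from h import *
np.set_printoptions(precision=1,suppress=True)
c=np.load("w1.npy",allow_pickle=True).item()
f=np.ascontiguousarray(c["frame"]);hsv=cv2.cvtColor(f,cv2.COLOR_RGB2HSV)
def big(m,box):
    z=np.zeros_like(m);x0,y0,x1,y1=box;z[y0:y1,x0:x1]=m[y0:y1,x0:x1]
    z=cv2.morphologyEx(z,cv2.MORPH_OPEN,np.ones((3,3)))
    k=max(cv2.findContours(z,cv2.RETR_EXTERNAL,cv2.CHAIN_APPROX_NONE)[0],key=cv2.contourArea);return k[:,0]
sh=big(((hsv[...,1]<40)&(hsv[...,2]>140)).astype(np.uint8)*255,(300,45,400,136))
w=onz(c,sh[:,:],156);(x,y),r=cv2.minEnclosingCircle(w[:,:2].astype(np.float32));print("shaker",x,y,r)
q=onz(c,[(321,241),(382,234),(386,299),(327,304)],156)[:,:2];print("can",q.mean(0),[np.linalg.norm(q[i]-q[i-1]) for i in range(4)],np.degrees(np.arctan2(*(q[1]-q[0])[::-1])),np.degrees(np.arctan2(*(q[2]-q[3])[::-1])))
cp=big((hsv[...,2]<45).astype(np.uint8)*255,(255,155,320,225))
e=cp; print("cap px bbox",e.min(0),e.max(0))
u=[(265,200),(289,217),(311,202)]
print("cap", onz(c,u,159))
# cap contour lower half (nearest the camera axis side) lies on top circle
b=cp[cp[:,1]>195];w=onz(c,b,159)[:,:2];A=np.c_[2*w,np.ones(len(w))];s=np.linalg.lstsq(A,(w**2).sum(1),rcond=None)[0];print("cap fit",s[:2],np.sqrt(s[2]+s[:2]@s[:2]))
print("knob",onz(c,[(376,172)],106), "spare", onz(c,[(436,101)],18))
print("holdertop",onz(c,[(341,130),(389,135)],52))
o=cv2.resize(f[30:330,230:480],None,fx=2.4,fy=2,interpolation=cv2.INTER_CUBIC);cv2.imwrite("pics/w1c.png",cv2.resize(f[50:310,240:460],None,fx=2.3,fy=2.3)[:,:,::-1])
E
```

```text
shaker 576.8270874023438 118.58875274658203 22.50763702392578
can [582.6  -0.3] [np.float64(51.69811947121651), np.float64(41.96140460424648), np.float64(52.83970279661172), np.float64(43.374471248800766)] 7.564134582190942 6.00141844626935
cap px bbox [264 162] [309 217]
cap [[522.6  53.8 159. ]
 [537.9  41.9 159. ]
 [552.5  52.6 159. ]]
cap fit [536.5  55.9] 14.143718686552194
knob [[602.   58.2 106. ]] spare [[671.1 106.4  18. ]]
holdertop [[576.4  82.5  52. ]
 [620.5  78.2  52. ]]
```

View pics/w1c.png

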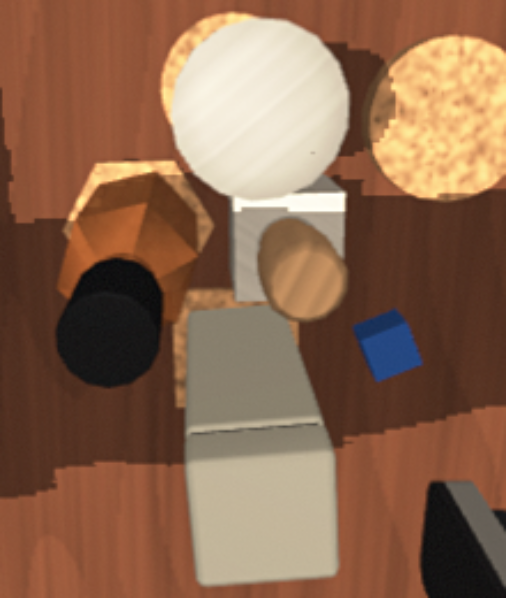

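In the tool's units: 118 mm / 600 = 0.1967, 90 mm / 600 = 0.15, -0.05 rad / 1.5708 = -0.0318.

```bash
python3 - <<'E'
from h import *
np.set_printoptions(precision=1,suppress=True)
c=np.load("w1.npy",allow_pickle=True).item()
q=onz(c,[(321.7,244),(381.3,240),(387,298),(328,304)],156)[:,:2];print("can",q.mean(0),[np.linalg.norm(q[i]-q[i-1]) for i in range(4)],np.arctan2(*(q[1]-q[0])[::-1]),np.arctan2(*(q[2]-q[3])[::-1]))
E
```

```text
can [583.   -1.8] [np.float64(49.43302204123814), np.float64(41.02915557270896), np.float64(47.589493242626645), np.float64(43.41402634515437)] 0.0798412618961398 0.12468096549348635
```

Call:
creep_tool(segments={"tx":[-0.0917, -0.0917, -0.0917, -0.0917, -0.0917, -0.0917, -0.0917, -0.0917], "ty":[0.0367, 0.0367, 0.0367, 0.0367, 0.0367, 0.0367, 0.0367, 0.0367], "tz":[0, 0, 0.1, 0.15, 0.1967, 0.1967, 0.1967, 0.1967], "drx":[0, 0, 0, 0, 0, 0, 0, 0], "dry":[0, 0, 0, 0, 0, 0, 0, 0], "drz":[-0.0318, -0.0318, -0.0318, -0.0318, -0.0318, -0.0318, -0.0318, -0.0318]}, finger_gap=85)

```text
clock: 2.92
eef_pos: [582.8, -4.1, 288.2]
orientation: [0.688, 0.726, 0.001, 0.001]
force: [-0.1, -0.4, 0.6]
width: 85.4
grasp_force: 0.0
```

Call:
creep_tool(segments={"tx":[0, 0, 0, 0, 0, 0], "ty":[0, 0, 0, 0, 0, 0], "tz":[0, 0, 0, 0, 0, 0], "drx":[0, 0, 0, 0, 0, 0], "dry":[0, 0, 0, 0, 0, 0], "drz":[0, 0, 0, 0, 0, 0]}, finger_gap=30, grip_n=40)

```text
clock: 3.68
eef_pos: [582.5, -4.3, 287.3]
orientation: [0.688, 0.726, 0.0, 0.0]
force: [-1.1, -0.9, 5.3]
width: 46.2
grasp_force: 40.9
```

In the tool's units: -262 mm / 600 = -0.4367, -240 mm / 600 = -0.4.

Call:
creep_tool(segments={"tx":[0, 0, -0.0833, -0.1667, -0.2417, -0.3167, -0.3833, -0.4367, -0.4367, -0.4367], "ty":[0, 0, -0.0767, -0.1533, -0.2217, -0.2917, -0.3517, -0.4, -0.4, -0.4], "tz":[-0.0833, -0.1, -0.1, -0.1, -0.1, -0.1, -0.1, -0.1, -0.1, -0.1], "drx":[0, 0, 0, 0, 0, 0, 0, 0, 0, 0], "dry":[0, 0, 0, 0, 0, 0, 0, 0, 0, 0], "drz":[0, 0, 0, 0, 0, 0, 0, 0, 0, 0]}, finger_gap=30, grip_n=60)

```text
clock: 4.92
eef_pos: [356.7, -278.8, 346.1]
orientation: [0.688, 0.726, 0.0, -0.001]
force: [0.6, 0.2, -4.0]
width: 45.5
grasp_force: 61.8
```

Call:
creep_tool(segments={"tx":[0, 0, 0, 0, 0, 0, 0], "ty":[0, 0, 0, 0, 0, 0, 0], "tz":[0, 0.05, 0.0833, 0.095, 0.0983, 0.1, 0.1], "drx":[0, 0, 0, 0, 0, 0, 0], "dry":[0, 0, 0, 0, 0, 0, 0], "drz":[0, 0, 0, 0, 0, 0, 0]})

```text
clock: 5.8
eef_pos: [357.1, -278.8, 287.6]
orientation: [0.688, 0.726, 0.0, 0.001]
force: [-0.3, 2.8, 4.8]
width: 45.5
grasp_force: 62.5
```

Call:
creep_tool(segments={"tx":[0, 0, 0, 0, 0, 0], "ty":[0, 0, 0, 0, 0, 0], "tz":[0, 0, 0, -0.1, -0.195, -0.195], "drx":[0, 0, 0, 0, 0, 0], "dry":[0, 0, 0, 0, 0, 0], "drz":[0, 0, 0, 0, 0, 0]}, finger_gap=80)

```text
clock: 6.55
eef_pos: [357.7, -279.5, 407.8]
orientation: [0.688, 0.726, 0.0, 0.004]
force: [1.1, 0.3, -0.1]
width: 80.0
grasp_force: 0.0
```

In the tool's units: 324 mm / 600 = 0.54, 198 mm / 600 = 0.33.

Call:
creep_tool(segments={"tx":[0.54, 0.54, 0.54, 0.54, 0.54, 0.54, 0.54, 0.54, 0.54], "ty":[0.33, 0.33, 0.33, 0.33, 0.33, 0.33, 0.33, 0.33, 0.33], "tz":[0, 0, 0, 0, 0, 0, 0, 0, 0], "drx":[0, 0, 0, 0, 0, 0, 0, 0, 0], "dry":[0, 0, 0, 0, 0, 0, 0, 0, 0], "drz":[0, 0, 0, 0, 0, 0, 0, 0, 0]}, finger_gap=80)

```text
clock: 7.68
eef_pos: [536.6, 54.3, 403.5]
orientation: [0.688, 0.726, -0.0, -0.0]
force: [-0.1, -0.9, -0.2]
width: 79.5
grasp_force: 0.0
```

Call:
creep_tool(segments={"tx":[0, 0, 0, 0, 0], "ty":[0, 0, 0, 0, 0], "tz":[0.0833, 0.15, 0.185, 0.185, 0.185], "drx":[0, 0, 0, 0, 0], "dry":[0, 0, 0, 0, 0], "drz":[0, 0, 0, 0, 0]})

```text
clock: 8.3
eef_pos: [537.3, 54.6, 293.9]
orientation: [0.688, 0.726, 0.001, 0.001]
force: [0.3, 0.8, 0.2]
width: 80.3
grasp_force: 0.0
```

Call:
creep_tool(segments={"tx":[0, 0, 0, 0, 0, 0, 0], "ty":[0, 0, 0, 0, 0, 0, 0], "tz":[0, 0, 0, 0, 0, 0, 0], "drx":[0, 0, 0, 0, 0, 0, 0], "dry":[0, 0, 0, 0, 0, 0, 0], "drz":[0, 0, 0, 0, 0, 0, 0]}, finger_gap=15, grip_n=40)

```text
clock: 9.18
eef_pos: [537.0, 55.4, 293.2]
orientation: [0.688, 0.726, 0.0, 0.0]
force: [-2.9, -0.7, 5.0]
width: 29.2
grasp_force: 39.1
```

```bash
python3 - <<'E'
from h import *
save(cam("scene"),"s2")
E
```

```text
(no output)
```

View pics/s2.png

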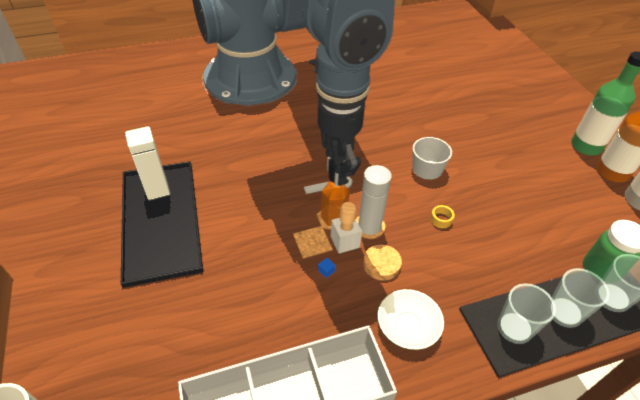

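In the tool's units: -290 mm / 600 = -0.4833, -255 mm / 600 = -0.425.

Call:
creep_tool(segments={"tx":[0, 0, 0, -0.0333, -0.1, -0.1833, -0.2667, -0.35, -0.425, -0.4833], "ty":[0, 0, 0, -0.0117, -0.0333, -0.0617, -0.09, -0.1183, -0.145, -0.165], "tz":[-0.0333, -0.075, -0.1, -0.1, -0.1, -0.1, -0.1, -0.1, -0.1, -0.1], "drx":[0, 0, 0, 0, 0, 0, 0, 0, 0, 0], "dry":[0, 0, 0, 0, 0, 0, 0, 0, 0, 0], "drz":[0, 0, 0, 0, 0, 0, 0, 0, 0, 0]}, finger_gap=15, grip_n=80)

```text
clock: 10.48
eef_pos: [452.2, -241.8, 351.8]
orientation: [0.688, 0.725, -0.0, -0.001]
force: [0.6, 0.8, -2.7]
width: 28.1
grasp_force: 79.2
```

Call:
creep_tool(segments={"tx":[-0.0417, -0.0633, -0.0733, -0.0733, -0.0733, -0.0733, -0.0733, -0.0733, -0.0733, -0.0733], "ty":[-0.0133, -0.0217, -0.0233, -0.0233, -0.0233, -0.0233, -0.0233, -0.0233, -0.0233, -0.0233], "tz":[0, 0, 0, 0, 0.05, 0.0833, 0.095, 0.0983, 0.1, 0.1], "drx":[0, 0, 0, 0, 0, 0, 0, 0, 0, 0], "dry":[0, 0, 0, 0, 0, 0, 0, 0, 0, 0], "drz":[0, 0, 0, 0, 0, 0, 0, 0, 0, 0]})

```text
clock: 11.72
eef_pos: [442.6, -284.3, 293.4]
orientation: [0.688, 0.726, 0.0, 0.001]
force: [1.7, -0.1, -2.6]
width: 28.4
grasp_force: 79.5
```

Call:
creep_tool(segments={"tx":[0, 0, 0, 0, 0, 0], "ty":[0, 0, 0, 0, 0, 0], "tz":[0, 0, 0, -0.0833, -0.185, -0.185], "drx":[0, 0, 0, 0, 0, 0], "dry":[0, 0, 0, 0, 0, 0], "drz":[0, 0, 0, 0, 0, 0]}, finger_gap=60)

```text
clock: 12.48
eef_pos: [443.1, -284.8, 408.4]
orientation: [0.688, 0.726, 0.001, 0.004]
force: [-0.0, -0.8, -0.4]
width: 60.2
grasp_force: 0.0
```

In the tool's units: 394 mm / 600 = 0.6567, 156 mm / 600 = 0.26.

Call:
creep_tool(segments={"tx":[0.6567, 0.6567, 0.6567, 0.6567, 0.6567, 0.6567, 0.6567, 0.6567, 0.6567, 0.6567], "ty":[0.26, 0.26, 0.26, 0.26, 0.26, 0.26, 0.26, 0.26, 0.26, 0.26], "tz":[0, 0, 0, 0, 0, 0, 0, 0, 0, 0], "drx":[0, 0, 0, 0, 0, 0, 0, 0, 0, 0], "dry":[0, 0, 0, 0, 0, 0, 0, 0, 0, 0], "drz":[0, 0, 0, 0, 0, 0, 0, 0, 0, 0]}, finger_gap=82)

```text
clock: 13.72
eef_pos: [576.6, 116.5, 403.6]
orientation: [0.688, 0.726, -0.0, -0.0]
force: [0.6, 0.0, -0.2]
width: 82.0
grasp_force: 0.0
```

Call:
creep_tool(segments={"tx":[0, 0, 0, 0, 0], "ty":[0, 0, 0, 0, 0], "tz":[0.0833, 0.15, 0.1933, 0.1933, 0.1933], "drx":[0, 0, 0, 0, 0], "dry":[0, 0, 0, 0, 0], "drz":[0, 0, 0, 0, 0]})

```text
clock: 14.35
eef_pos: [577.2, 117.0, 289.1]
orientation: [0.688, 0.726, 0.001, 0.0]
force: [-0.0, -0.1, -0.1]
width: 82.0
grasp_force: 0.0
```

Call:
creep_tool(segments={"tx":[0, 0, 0, 0, 0, 0, 0], "ty":[0, 0, 0, 0, 0, 0, 0], "tz":[0, 0, 0, 0, 0, 0, 0], "drx":[0, 0, 0, 0, 0, 0, 0], "dry":[0, 0, 0, 0, 0, 0, 0], "drz":[0, 0, 0, 0, 0, 0, 0]}, finger_gap=30, grip_n=40)

```text
clock: 15.22
eef_pos: [577.1, 117.6, 289.0]
orientation: [0.688, 0.726, 0.001, 0.001]
force: [0.4, -0.7, 6.2]
width: 47.5
grasp_force: 40.7
```

In the tool's units: -310 mm / 600 = -0.5167, -120 mm / 600 = -0.2.

Call:
creep_tool(segments={"tx":[0, 0, 0, 0, -0.0667, -0.15, -0.2417, -0.3333, -0.425, -0.5167], "ty":[0, 0, 0, 0, -0.0117, -0.0267, -0.0433, -0.06, -0.0767, -0.0933], "tz":[-0.05, -0.125, -0.1917, -0.2, -0.2, -0.2, -0.2, -0.2, -0.2, -0.2], "drx":[0, 0, 0, 0, 0, 0, 0, 0, 0, 0], "dry":[0, 0, 0, 0, 0, 0, 0, 0, 0, 0], "drz":[0, 0, 0, 0, 0, 0, 0, 0, 0, 0]}, finger_gap=30, grip_n=80)

```text
clock: 16.48
eef_pos: [536.9, -196.6, 406.2]
orientation: [0.688, 0.726, -0.0, -0.001]
force: [1.6, 1.2, -2.8]
width: 46.1
grasp_force: 83.0
```

Call:
creep_tool(segments={"tx":[-0.0833, -0.1333, -0.155, -0.155, -0.155, -0.155, -0.155, -0.155, -0.155, -0.155], "ty":[-0.015, -0.0233, -0.0267, -0.0267, -0.0267, -0.0267, -0.0267, -0.0267, -0.0267, -0.0267], "tz":[0, 0, 0, 0, 0.0833, 0.15, 0.1867, 0.1967, 0.2, 0.2], "drx":[0, 0, 0, 0, 0, 0, 0, 0, 0, 0], "dry":[0, 0, 0, 0, 0, 0, 0, 0, 0, 0], "drz":[0, 0, 0, 0, 0, 0, 0, 0, 0, 0]})

```text
clock: 17.73
eef_pos: [526.4, -287.3, 289.3]
orientation: [0.687, 0.726, -0.0, -0.0]
force: [-5.5, 2.1, 5.6]
width: 46.5
grasp_force: 84.2
```

Call:
creep_tool(segments={"tx":[0, 0, 0, 0, 0, 0, 0], "ty":[0, 0, 0, 0, 0, 0, 0], "tz":[0, 0, 0, -0.0833, -0.1867, -0.1933, -0.1933], "drx":[0, 0, 0, 0, 0, 0, 0], "dry":[0, 0, 0, 0, 0, 0, 0], "drz":[0, 0, 0, 0, 0, 0, 0]}, finger_gap=68)

```text
clock: 18.6
eef_pos: [526.7, -288.7, 403.8]
orientation: [0.688, 0.726, 0.0, 0.0]
force: [0.4, 0.8, -0.5]
width: 67.7
grasp_force: 0.0
```

In the tool's units: 341 mm / 600 = 0.5683, 52 mm / 600 = 0.0867.

Call:
creep_tool(segments={"tx":[0.5683, 0.5683, 0.5683, 0.5683, 0.5683, 0.5683, 0.5683, 0.5683, 0.5683], "ty":[0.0867, 0.0867, 0.0867, 0.0867, 0.0867, 0.0867, 0.0867, 0.0867, 0.0867], "tz":[0, 0, 0, 0, 0, 0, 0, 0, 0], "drx":[0, 0, 0, 0, 0, 0, 0, 0, 0], "dry":[0, 0, 0, 0, 0, 0, 0, 0, 0], "drz":[0, 0, 0, 0, 0, 0, 0, 0, 0]}, finger_gap=84)

```text
clock: 19.73
eef_pos: [560.1, 53.5, 403.2]
orientation: [0.688, 0.725, -0.0, -0.0]
force: [0.1, 0.0, 0.6]
width: 83.9
grasp_force: 0.0
```

Call:
creep_tool(segments={"tx":[0, 0, 0], "ty":[0, 0, 0], "tz":[0, 0, 0], "drx":[0, 0, 0], "dry":[0, 0, 0], "drz":[0, 0, 0]})

```text
clock: 20.1
eef_pos: [560.2, 54.3, 403.8]
orientation: [0.688, 0.726, 0.0, 0.0]
force: [-1.3, 0.2, -1.2]
width: 83.8
grasp_force: 0.0
```

```bash
python3 - <<'E'
from h import *
c=cam("wrist");save(c,"w2");np.save("w2.npy",c,allow_pickle=True)
c2=cam("scene");save(c2,"s3");np.save("s3.npy",c2,allow_pickle=True)
f=np.ascontiguousarray(c["frame"][50:310,220:500]);g=c2["frame"][90:290,90:290]
cv2.imwrite("pics/w2c.png",np.hstack([cv2.resize(f,(480,446),interpolation=cv2.INTER_CUBIC),cv2.resize(g,(320,446))])[:,:,::-1])
E
```

```text
(no output)
```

View pics/w2c.png

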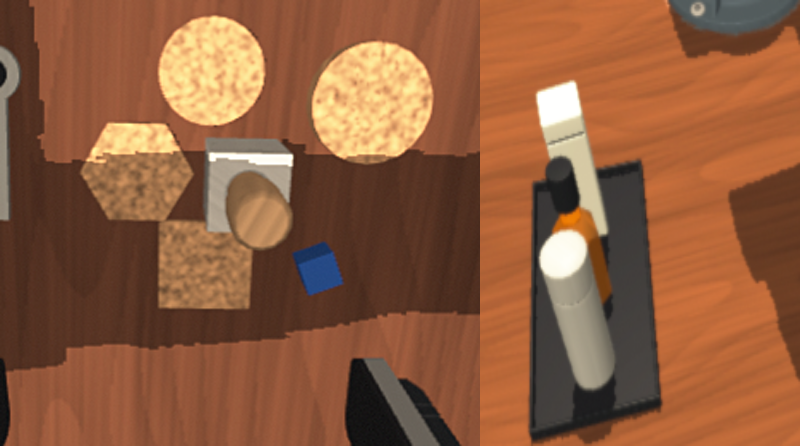

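Right half: canister, bottle and shaker all stand in a row on the tray. In the wrist picture the round coaster is at about px (344,91), the hex at (300,150), the square at (339,204) and the holder top at (366,163). All the coasters are now bare.

```bash
python3 - <<'E'
from h import *
np.set_printoptions(precision=1,suppress=True)
c=np.load("w2.npy",allow_pickle=True).item();f=np.ascontiguousarray(c["frame"])
h=cv2.cvtColor(f,cv2.COLOR_RGB2HSV)
for p in((344,91),(300,150),(339,204),(260,100),(270,220),(300,130)): print(p,cv2.medianBlur(h,7)[p[1],p[0]],end=" ")
hh=cv2.GaussianBlur(h,(5,5),0)
m=((hh[...,0]>=13)&(hh[...,0]<30)&(hh[...,1]>60)).astype(np.uint8)*255
m=cv2.morphologyEx(m,cv2.MORPH_OPEN,np.ones((5,5)))
for k in cv2.findContours(m,cv2.RETR_EXTERNAL,cv2.CHAIN_APPROX_NONE)[0]:
    if cv2.contourArea(k)<800: continue
    w=onz(c,k[:,0],4)[:,:2].astype(np.float32)
    M=cv2.moments(w.reshape(-1,1,2));print("\nc",np.array([M["m10"],M["m01"]])/M["m00"],cv2.minEnclosingCircle(w),cv2.minAreaRect(w),k[:,0].min(0),k[:,0].max(0))
q=onz(c,[(340.7,139.5),(390.3,139.5),(342.5,185.3)],52);print(q,(q[1]+q[2])/2,np.arctan2(*(q[1]-q[0])[1::-1]))
for z,p in((106,(373,184)),(106,(373,178))): print("knob",onz(c,[p],z))
for p in((343.7,90.8),(299.9,150.3),(339.3,204.3)): print(onz(c,[p],4))
c=cam("scene");print("scene sq",onz(c,[(313,242)],4), "cup",onz(c,[(431,147)],58))
E
```

```text
(344, 91) [ 21 114 253] (300, 150) [ 14 137 150] (339, 204) [ 14 138 171] (260, 100) [  9 154 151] (270, 220) [  9 152  81] (300, 130) [ 21 111 253] 
c [569.4  26.1] ((565.2719116210938, 26.585731506347656), 74.70104217529297) ((561.046630859375, 21.63640594482422), (108.80998229980469, 136.758544921875), 65.821533203125) [268 121] [389 229]

c [673.8 104.6] ((673.7595825195312, 104.72401428222656), 37.85748291015625) ((673.863525390625, 104.52468872070312), (73.60138702392578, 71.5080337524414), 6.897483825683594) [400  74] [471 144]

c [577.4 117.4] ((577.3955688476562, 117.32115173339844), 31.65106201171875) ((576.9785766601562, 117.71380615234375), (61.96315383911133, 61.557003021240234), 3.146880626678467) [312  59] [373 122]
[[575.6  77.5  52. ]
 [620.9  80.   52. ]
 [580.3  33.6  52. ]] [600.6  56.8  52. ] 0.05482733156558575
knob [[600.4  53.3 106. ]]
knob [[599.9  58.3 106. ]]
[[578.  118.3   4. ]]
[[535.9  54.8   4. ]]
[[581.9  -4.2   4. ]]
scene sq [[584.2  -4.6   4. ]] cup [[452.7 304.5  58. ]]
```

In the tool's units: 161 mm / 600 = 0.2683, 140 mm / 600 = 0.2333.

Call:
creep_tool(segments={"tx":[0, 0, 0, 0, 0, 0, 0], "ty":[0.0667, 0.0667, 0.0667, 0.0667, 0.0667, 0.0667, 0.0667], "tz":[0, 0.0833, 0.1667, 0.2333, 0.2683, 0.2683, 0.2683], "drx":[0, 0, 0, 0, 0, 0, 0], "dry":[0, 0, 0, 0, 0, 0, 0], "drz":[0, 0, 0, 0, 0, 0, 0]}, finger_gap=70)

```text
clock: 21.12
eef_pos: [600.6, 56.8, 243.7]
orientation: [0.688, 0.726, 0.0, 0.0]
force: [0.2, -0.2, 0.7]
width: 70.0
grasp_force: 0.0
```

Call:
creep_tool(segments={"tx":[0, 0, 0, 0, 0, 0, 0], "ty":[0, 0, 0, 0, 0, 0, 0], "tz":[0, 0, 0, 0, 0, 0, 0], "drx":[0, 0, 0, 0, 0, 0, 0], "dry":[0, 0, 0, 0, 0, 0, 0], "drz":[0, 0, 0, 0, 0, 0, 0]}, finger_gap=15, grip_n=30)

```text
clock: 22.0
eef_pos: [600.2, 56.7, 243.6]
orientation: [0.688, 0.726, 0.0, 0.0]
force: [-1.4, 1.5, 6.3]
width: 29.2
grasp_force: 29.2
```

Call:
creep_tool(segments={"tx":[0, 0, 0, 0, 0, 0, 0], "ty":[0, 0, 0, 0, 0, 0, 0], "tz":[-0.025, -0.0583, -0.1, -0.15, -0.1833, -0.1833, -0.1833], "drx":[0, 0, 0, 0, 0, 0, 0], "dry":[0, 0, 0, 0, 0, 0, 0], "drz":[0, 0, 0, 0, 0, 0, 0]})

```text
clock: 22.88
eef_pos: [599.9, 56.7, 352.2]
orientation: [0.688, 0.726, -0.0, -0.0]
force: [-0.6, 0.6, -1.1]
width: 29.2
grasp_force: 29.9
```

```bash
python3 - <<'E'
from h import *
c=cam("scene");save(c,"s4")
c=cam("side");save(c,"d4")
a=cam("scene")["frame"][60:320,250:480];b=c["frame"][80:240,180:380]
cv2.imwrite("pics/m4.png",np.hstack([cv2.resize(a,(400,450)),cv2.resize(b,(400,450))])[:,:,::-1])
E
```

```text
(no output)
```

View pics/m4.png

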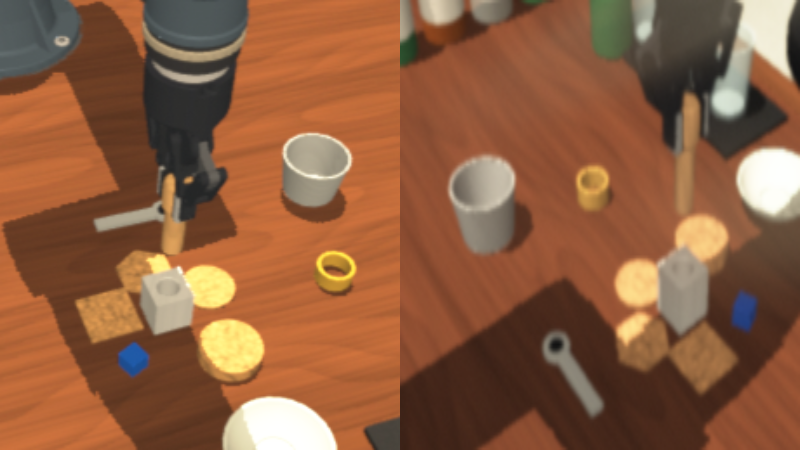

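The muddler hangs upright from the fingers, clear of the holder. The cup rim is centred at scene px (432,151) and side px (221,145.5).

```bash
python3 - <<'E'
from h import *
np.set_printoptions(precision=1,suppress=True)
a=cam("scene");b=cam("side")
for c,uv in((a,[(432,151),(412.2,148),(451.8,150)]),(b,[(221.2,145.5),(204.5,145),(238,145)])): print(onz(c,uv,58))
E
```

```text
[[464.9 300.8  58. ]
 [443.8 263.9  58. ]
 [474.3 343.4  58. ]]
[[460.3 298.8  58. ]
 [427.  326.8  58. ]
 [495.9 274.5  58. ]]
```

In the tool's units: 251 mm / 600 = 0.4183, -125 mm / 600 = -0.2083.

Call:
creep_tool(segments={"tx":[0.0667, 0.15, 0.2333, 0.3167, 0.3833, 0.4183, 0.4183, 0.4183, 0.4183, 0.4183], "ty":[-0.0333, -0.075, -0.1167, -0.1583, -0.1917, -0.2083, -0.2083, -0.2083, -0.2083, -0.2083], "tz":[0, 0, 0, 0, 0, 0, 0, 0.05, 0.0833, 0.0833], "drx":[0, 0, 0, 0, 0, 0, 0, 0, 0, 0], "dry":[0, 0, 0, 0, 0, 0, 0, 0, 0, 0], "drz":[0, 0, 0, 0, 0, 0, 0, 0, 0, 0]})

```text
clock: 24.38
eef_pos: [461.7, 299.5, 301.3]
orientation: [0.688, 0.726, -0.002, -0.0]
force: [1.1, -0.4, -0.4]
width: 29.3
grasp_force: 29.9
```

```bash
python3 - <<'E'
from h import *
a=cam("scene")["frame"][60:210,350:510];b=cam("side")["frame"][60:210,150:310]
cv2.imwrite("pics/m5.png",np.hstack([cv2.resize(a,(400,400)),cv2.resize(b,(400,400))])[:,:,::-1])
E
```

```text
(no output)
```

View pics/m5.png

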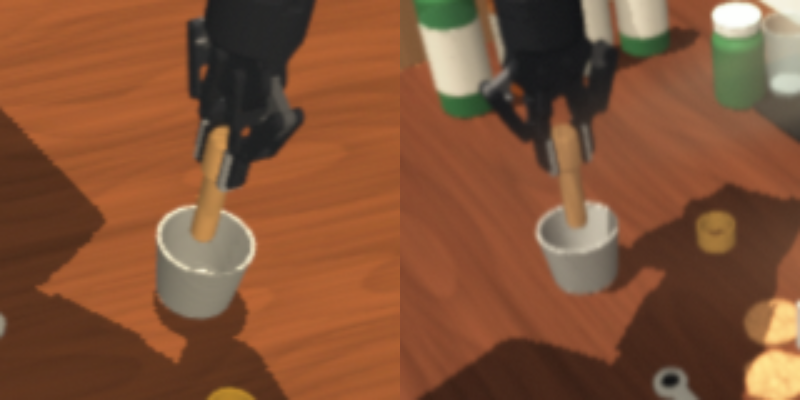

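The muddler foot is centred over the cup opening in both views (crop 205,238 and 575,222). Next I lower it and let go.

In the tool's units: 60 mm / 600 = 0.1, 59 mm / 600 = 0.0983.

Call:
creep_tool(segments={"tx":[0, 0, 0, 0, 0, 0], "ty":[0, 0, 0, 0, 0, 0], "tz":[0.0417, 0.075, 0.0917, 0.0983, 0.1, 0.1], "drx":[0, 0, 0, 0, 0, 0], "dry":[0, 0, 0, 0, 0, 0], "drz":[0, 0, 0, 0, 0, 0]})

```text
clock: 25.22
eef_pos: [462.0, 300.7, 243.3]
orientation: [0.688, 0.726, 0.0, 0.0]
force: [-0.4, 0.3, -0.7]
width: 29.0
grasp_force: 30.0
```

Call:
creep_tool(segments={"tx":[0, 0, 0, 0, 0, 0, 0, 0, 0], "ty":[0, 0, 0, 0, 0, 0, 0, 0, 0], "tz":[0, 0, 0, -0.0333, -0.1, -0.1833, -0.2683, -0.2683, -0.2683], "drx":[0, 0, 0, 0, 0, 0, 0, 0, 0], "dry":[0, 0, 0, 0, 0, 0, 0, 0, 0], "drz":[0, 0, 0, 0, 0, 0, 0, 0, 0]}, finger_gap=56)

```text
clock: 26.35
eef_pos: [461.7, 300.6, 403.4]
orientation: [0.688, 0.726, -0.0, -0.0]
force: [0.4, 0.4, -0.8]
width: 56.1
grasp_force: 0.0
```

```bash
python3 - <<'E'
from h import *
s=cam("scene")["frame"];a=s[60:210,350:510];b=s[110:310,90:290]
cv2.imwrite("pics/m6.png",np.hstack([cv2.resize(a,(400,400)),cv2.resize(b,(400,400))])[:,:,::-1])
E
```

```text
(no output)
```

View pics/m6.png

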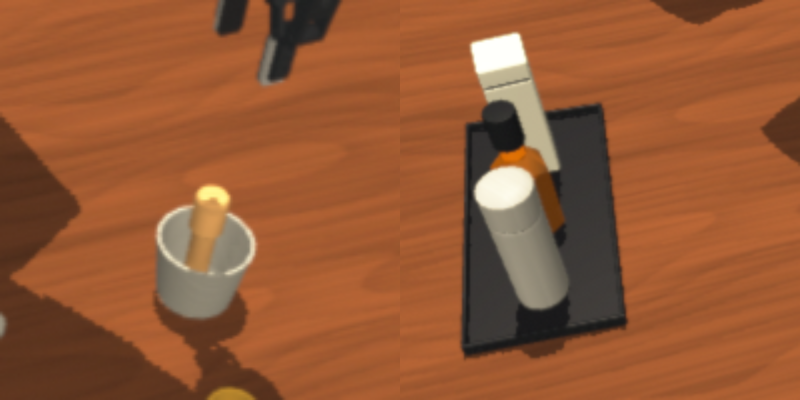

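The muddler stands foot down inside the upright cup, and all three things still stand on the tray. Now they go back, shaker first.

In the tool's units: -592 mm / 600 = -0.9867, 33 mm / 600 = 0.055.

Call:
creep_tool(segments={"tx":[-0.9867, -0.9867, -0.9867, -0.9867, -0.9867, -0.9867, -0.9867, -0.9867, -0.9867, -0.9867], "ty":[0.055, 0.055, 0.055, 0.055, 0.055, 0.055, 0.055, 0.055, 0.055, 0.055], "tz":[0, 0, 0, 0, 0, 0, 0, 0, 0, 0], "drx":[0, 0, 0, 0, 0, 0, 0, 0, 0, 0], "dry":[0, 0, 0, 0, 0, 0, 0, 0, 0, 0], "drz":[0, 0, 0, 0, 0, 0, 0, 0, 0, 0]}, finger_gap=68)

```text
clock: 27.65
eef_pos: [526.3, -291.8, 401.5]
orientation: [0.689, 0.725, -0.001, -0.001]
force: [0.3, 0.6, -0.0]
width: 67.9
grasp_force: 0.0
```

Call:
creep_tool(segments={"tx":[0, 0, 0], "ty":[0, 0, 0], "tz":[0, 0, 0], "drx":[0, 0, 0], "dry":[0, 0, 0], "drz":[0, 0, 0]})

```text
clock: 28.02
eef_pos: [526.7, -287.6, 403.5]
orientation: [0.687, 0.726, -0.0, -0.0]
force: [0.3, 1.0, 0.5]
width: 68.0
grasp_force: 0.0
```

```bash
python3 - <<'E'
from h import *
c=cam("wrist");save(c,"w7");np.save("w7.npy",c,allow_pickle=True);print(state()["eef_pos"])
E
```

```text
[ 526.73208044 -287.61146971  403.70855767]
```

View pics/w7.png

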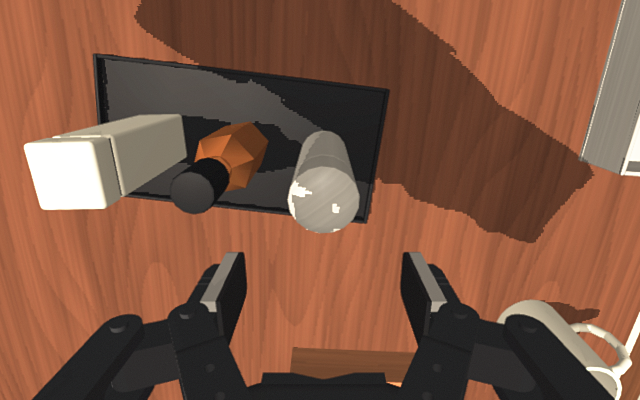

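The shaker top is centred at (324,197), the bottle cap top at (192,190) and the canister top at about (71,172). I'll check these against the slot positions.

```bash
python3 - <<'E'
from h import *
np.set_printoptions(precision=1,suppress=True)
c=np.load("w7.npy",allow_pickle=True).item()
for uv,z in(((324,197),156),((192.5,190),159),((71,172),156)): print(onz(c,[uv],z))
E
```

```text
[[ 527.4 -283.4  156. ]]
[[ 442.8 -282.3  159. ]]
[[ 362.8 -275.4  156. ]]
```

Call:
creep_tool(segments={"tx":[0, 0, 0, 0, 0], "ty":[0, 0, 0, 0, 0], "tz":[0.0833, 0.15, 0.1933, 0.1933, 0.1933], "drx":[0, 0, 0, 0, 0], "dry":[0, 0, 0, 0, 0], "drz":[0, 0, 0, 0, 0]}, finger_gap=68)

```text
clock: 28.7
eef_pos: [527.1, -288.5, 289.1]
orientation: [0.688, 0.726, 0.0, 0.001]
force: [0.0, -0.0, 0.8]
width: 67.9
grasp_force: 0.0
```

Call:
creep_tool(segments={"tx":[0, 0, 0, 0, 0, 0], "ty":[0, 0, 0, 0, 0, 0], "tz":[0, 0, 0, 0, 0, 0], "drx":[0, 0, 0, 0, 0, 0], "dry":[0, 0, 0, 0, 0, 0], "drz":[0, 0, 0, 0, 0, 0]}, finger_gap=30, grip_n=60)

```text
clock: 29.45
eef_pos: [527.0, -288.9, 289.6]
orientation: [0.688, 0.726, 0.0, 0.001]
force: [-2.2, 0.4, 6.7]
width: 46.8
grasp_force: 61.3
```

In the tool's units: 310 mm / 600 = 0.5167, -120 mm / 600 = -0.2.

Call:
creep_tool(segments={"tx":[0, 0, 0, 0, 0.0667, 0.15, 0.2417, 0.3333, 0.425, 0.5167], "ty":[0, 0, 0, 0, 0.0117, 0.0267, 0.0433, 0.06, 0.0767, 0.0933], "tz":[-0.05, -0.125, -0.1917, -0.2, -0.2, -0.2, -0.2, -0.2, -0.2, -0.2], "drx":[0, 0, 0, 0, 0, 0, 0, 0, 0, 0], "dry":[0, 0, 0, 0, 0, 0, 0, 0, 0, 0], "drz":[0, 0, 0, 0, 0, 0, 0, 0, 0, 0]}, finger_gap=30, grip_n=80)

```text
clock: 30.7
eef_pos: [565.6, 25.6, 406.5]
orientation: [0.688, 0.726, -0.001, -0.0]
force: [1.6, -0.2, -3.4]
width: 46.2
grasp_force: 82.9
```

Call:
creep_tool(segments={"tx":[0.0833, 0.13, 0.15, 0.15, 0.15, 0.15, 0.15, 0.15, 0.15, 0.15], "ty":[0.015, 0.0233, 0.0267, 0.0267, 0.0267, 0.0267, 0.0267, 0.0267, 0.0267, 0.0267], "tz":[0, 0, 0, 0, 0.0833, 0.15, 0.1867, 0.1967, 0.2, 0.2], "drx":[0, 0, 0, 0, 0, 0, 0, 0, 0, 0], "dry":[0, 0, 0, 0, 0, 0, 0, 0, 0, 0], "drz":[0, 0, 0, 0, 0, 0, 0, 0, 0, 0]})

```text
clock: 31.95
eef_pos: [575.7, 113.0, 289.8]
orientation: [0.688, 0.725, -0.001, -0.0]
force: [-9.9, -1.6, 16.0]
width: 46.2
grasp_force: 85.7
```

Call:
creep_tool(segments={"tx":[0, 0, 0, 0, 0, 0, 0, 0], "ty":[0, 0, 0, 0, 0, 0, 0, 0], "tz":[0, 0, 0, -0.0833, -0.1867, -0.1933, -0.1933, -0.1933], "drx":[0, 0, 0, 0, 0, 0, 0, 0], "dry":[0, 0, 0, 0, 0, 0, 0, 0], "drz":[0, 0, 0, 0, 0, 0, 0, 0]}, finger_gap=70)

```text
clock: 32.95
eef_pos: [576.8, 114.5, 402.1]
orientation: [0.688, 0.726, -0.001, -0.001]
force: [-0.0, 0.1, 0.3]
width: 69.8
grasp_force: 0.0
```

```bash
python3 - <<'E'
from h import *
c=cam("wrist");save(c,"w8");np.save("w8.npy",c,allow_pickle=True);print(state()["eef_pos"])
E
```

```text
[576.76525106 114.51641856 402.13427732]
```

View pics/w8.png

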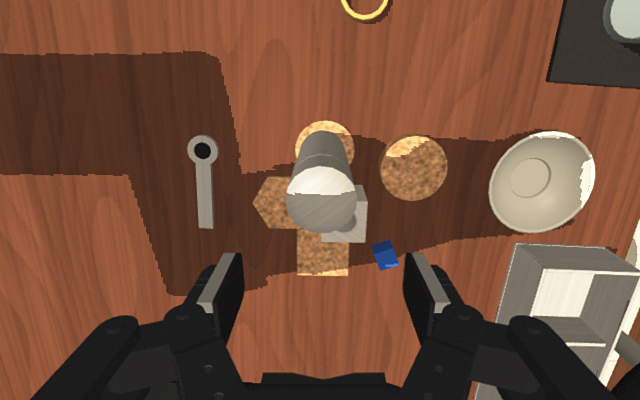

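```bash
python3 - <<'E'
from h import *
np.set_printoptions(precision=1,suppress=True)
c=np.load("w8.npy",allow_pickle=True).item()
print(onz(c,[(321,199.5),(286,199),(356,199),(321,165),(321,234)],156)[:,:2])
h=cv2.cvtColor(np.ascontiguousarray(c["frame"]),cv2.COLOR_RGB2HSV)
m=cv2.inRange(h,(13,60,0),(30,255,255))[105:165,285:365]
ys,xs=np.nonzero(m);print(onz(c,[(285+xs.min(),150),(285+xs.max(),150),(325,105+ys.min())],4)[:,:2])
s=cam("scene");save(s,"s8")
cv2.imwrite("pics/s8c.png",cv2.resize(s["frame"][140:290,280:430],(600,600),interpolation=cv2.INTER_CUBIC)[:,:,::-1])
E
```

```text
[[575.1 117.1]
 [552.4 116.2]
 [597.8 118.7]
 [573.9 140.2]
 [576.4  92.4]]
[[546.3 115.2]
 [608.6 118.6]
 [576.2 148.3]]
```

View pics/s8c.png

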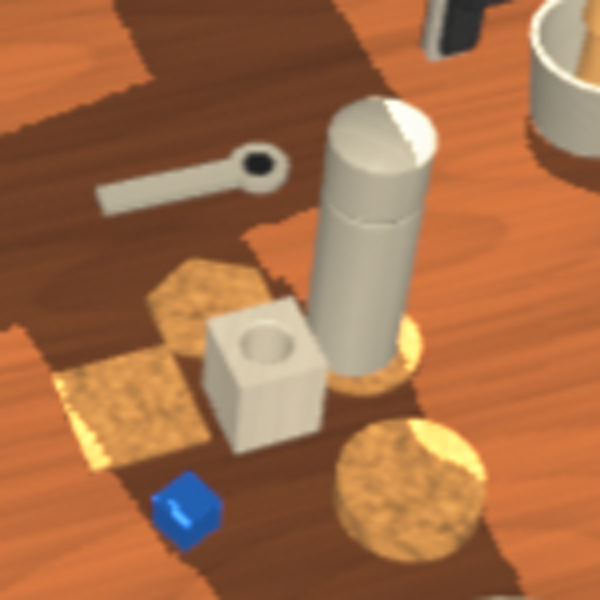

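The shaker top is at (575,117) against the coaster at (577,117), and it stands on the round coaster. Bottle next.

The manual's scale: shifts go in shares of 600 mm and turns go in shares of pi/2 rad. Converting my numbers, -391 mm / 600 = -0.6517, -156 mm / 600 = -0.26.

Call:
creep_tool(segments={"tx":[-0.6517, -0.6517, -0.6517, -0.6517, -0.6517, -0.6517, -0.6517, -0.6517, -0.6517, -0.6517], "ty":[-0.26, -0.26, -0.26, -0.26, -0.26, -0.26, -0.26, -0.26, -0.26, -0.26], "tz":[0, 0, 0, 0, 0, 0, 0, 0, 0, 0], "drx":[0, 0, 0, 0, 0, 0, 0, 0, 0, 0], "dry":[0, 0, 0, 0, 0, 0, 0, 0, 0, 0], "drz":[0, 0, 0, 0, 0, 0, 0, 0, 0, 0]}, finger_gap=62)

```text
clock: 34.3
eef_pos: [442.7, -283.3, 403.5]
orientation: [0.687, 0.726, -0.0, -0.0]
force: [-0.2, -0.1, 0.8]
width: 62.3
grasp_force: 0.0
```

Call:
creep_tool(segments={"tx":[0, 0, 0, 0, 0], "ty":[0, 0, 0, 0, 0], "tz":[0.0833, 0.15, 0.185, 0.185, 0.185], "drx":[0, 0, 0, 0, 0], "dry":[0, 0, 0, 0, 0], "drz":[0, 0, 0, 0, 0]})

```text
clock: 34.92
eef_pos: [442.9, -283.9, 293.7]
orientation: [0.687, 0.726, 0.0, 0.001]
force: [-0.2, -0.1, 0.4]
width: 62.1
grasp_force: 0.0
```

Call:
creep_tool(segments={"tx":[0, 0, 0, 0, 0, 0], "ty":[0, 0, 0, 0, 0, 0], "tz":[0, 0, 0, 0, 0, 0], "drx":[0, 0, 0, 0, 0, 0], "dry":[0, 0, 0, 0, 0, 0], "drz":[0, 0, 0, 0, 0, 0]}, finger_gap=15, grip_n=80)

```text
clock: 35.67
eef_pos: [442.3, -284.5, 293.9]
orientation: [0.688, 0.726, -0.0, 0.001]
force: [-1.8, -0.8, 6.2]
width: 28.4
grasp_force: 78.6
```

In the tool's units: 290 mm / 600 = 0.4833, 255 mm / 600 = 0.425.

Call:
creep_tool(segments={"tx":[0, 0, 0, 0.0333, 0.1, 0.1833, 0.2667, 0.35, 0.425, 0.4833], "ty":[0, 0, 0, 0.0117, 0.0333, 0.0617, 0.09, 0.1183, 0.145, 0.165], "tz":[-0.0333, -0.075, -0.1, -0.1, -0.1, -0.1, -0.1, -0.1, -0.1, -0.1], "drx":[0, 0, 0, 0, 0, 0, 0, 0, 0, 0], "dry":[0, 0, 0, 0, 0, 0, 0, 0, 0, 0], "drz":[0, 0, 0, 0, 0, 0, 0, 0, 0, 0]})

```text
clock: 36.92
eef_pos: [525.8, 12.6, 352.6]
orientation: [0.687, 0.726, -0.0, -0.0]
force: [0.5, -1.6, -3.3]
width: 28.4
grasp_force: 79.3
```

Call:
creep_tool(segments={"tx":[0.0417, 0.0617, 0.0717, 0.0717, 0.0717, 0.0717, 0.0717, 0.0717, 0.0717, 0.0717], "ty":[0.0133, 0.02, 0.0233, 0.0233, 0.0233, 0.0233, 0.0233, 0.0233, 0.0233, 0.0233], "tz":[0, 0, 0, 0, 0.05, 0.0833, 0.095, 0.0983, 0.1, 0.1], "drx":[0, 0, 0, 0, 0, 0, 0, 0, 0, 0], "dry":[0, 0, 0, 0, 0, 0, 0, 0, 0, 0], "drz":[0, 0, 0, 0, 0, 0, 0, 0, 0, 0]})

```text
clock: 38.17
eef_pos: [537.0, 54.1, 293.9]
orientation: [0.688, 0.726, 0.0, 0.0]
force: [-5.1, -1.8, 5.6]
width: 28.5
grasp_force: 80.5
```

Call:
creep_tool(segments={"tx":[0, 0, 0, 0, 0, 0, 0], "ty":[0, 0, 0, 0, 0, 0, 0], "tz":[0, 0, 0, -0.0833, -0.185, -0.185, -0.185], "drx":[0, 0, 0, 0, 0, 0, 0], "dry":[0, 0, 0, 0, 0, 0, 0], "drz":[0, 0, 0, 0, 0, 0, 0]}, finger_gap=60)

```text
clock: 39.05
eef_pos: [537.1, 54.4, 403.5]
orientation: [0.688, 0.726, 0.0, 0.0]
force: [-0.6, 0.1, -1.5]
width: 59.7
grasp_force: 0.0
```

```bash
python3 - <<'E'
from h import *
c=cam("wrist");save(c,"w9");np.save("w9.npy",c,allow_pickle=True);print(state()["eef_pos"])
E
```

```text
[536.96838189  54.35346287 402.77694216]
```

In the tool's units: -324 mm / 600 = -0.54, -197 mm / 600 = -0.3283.

Call:
creep_tool(segments={"tx":[-0.54, -0.54, -0.54, -0.54, -0.54, -0.54, -0.54, -0.54, -0.54], "ty":[-0.3283, -0.3283, -0.3283, -0.3283, -0.3283, -0.3283, -0.3283, -0.3283, -0.3283], "tz":[0, 0, 0, 0, 0, 0, 0, 0, 0], "drx":[0, 0, 0, 0, 0, 0, 0, 0, 0], "dry":[0, 0, 0, 0, 0, 0, 0, 0, 0], "drz":[0, 0, 0, 0, 0, 0, 0, 0, 0]}, finger_gap=80)

```text
clock: 40.22
eef_pos: [358.5, -278.8, 403.2]
orientation: [0.687, 0.727, 0.0, -0.001]
force: [-0.0, 0.4, 0.4]
width: 79.9
grasp_force: 0.0
```

View pics/w9.png

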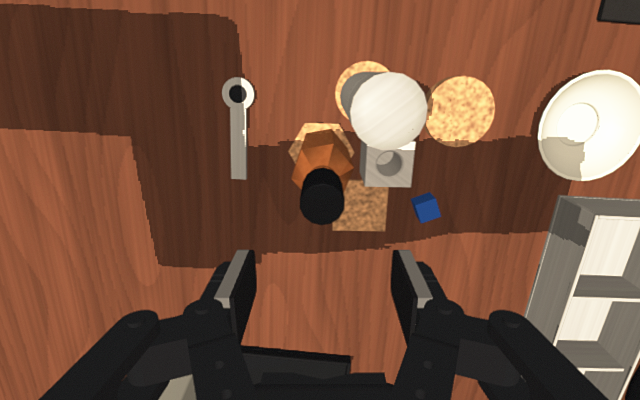

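The bottle stands upright on the hex coaster with its cap top at (322,203). Now the canister.

In the tool's units: 117 mm / 600 = 0.195, 90 mm / 600 = 0.15.

```bash
python3 -c "
from h import *
c=np.load('w9.npy',allow_pickle=True).item();print(onz(c,[(322,203)],159),onz(c,[(389,110)],156))"
```

```text
[[536.97355986  55.3659524  159.        ]] [[574.20771633 116.32090032 156.        ]]
```

Call:
creep_tool(segments={"tx":[0, 0, 0, 0, 0], "ty":[0, 0, 0, 0, 0], "tz":[0.0833, 0.15, 0.195, 0.195, 0.195], "drx":[0, 0, 0, 0, 0], "dry":[0, 0, 0, 0, 0], "drz":[0, 0, 0, 0, 0]})

```text
clock: 40.85
eef_pos: [358.8, -279.4, 287.7]
orientation: [0.687, 0.727, 0.0, 0.001]
force: [0.3, -0.5, -0.1]
width: 79.5
grasp_force: 0.0
```

Call:
creep_tool(segments={"tx":[0, 0, 0, 0, 0, 0], "ty":[0, 0, 0, 0, 0, 0], "tz":[0, 0, 0, 0, 0, 0], "drx":[0, 0, 0, 0, 0, 0], "dry":[0, 0, 0, 0, 0, 0], "drz":[0, 0, 0, 0, 0, 0]}, finger_gap=30, grip_n=60)

```text
clock: 41.6
eef_pos: [358.1, -280.0, 287.8]
orientation: [0.688, 0.726, 0.0, 0.001]
force: [-2.0, 1.1, 6.6]
width: 45.2
grasp_force: 60.7
```

In the tool's units: 262 mm / 600 = 0.4367, 239 mm / 600 = 0.3983.

Call:
creep_tool(segments={"tx":[0, 0, 0.075, 0.15, 0.225, 0.3, 0.3667, 0.4167, 0.4367, 0.4367], "ty":[0, 0, 0.0683, 0.1367, 0.205, 0.2733, 0.335, 0.38, 0.3983, 0.3983], "tz":[-0.0417, -0.1, -0.1, -0.1, -0.1, -0.1, -0.1, -0.1, -0.1, -0.1], "drx":[0, 0, 0, 0, 0, 0, 0, 0, 0, 0], "dry":[0, 0, 0, 0, 0, 0, 0, 0, 0, 0], "drz":[0, 0, 0, 0, 0, 0, 0, 0, 0, 0]})

```text
clock: 42.85
eef_pos: [582.7, -4.8, 346.3]
orientation: [0.687, 0.726, -0.0, -0.0]
force: [-0.1, -0.5, -3.1]
width: 45.2
grasp_force: 62.4
```

Call:
creep_tool(segments={"tx":[0, 0, 0, 0, 0, 0, 0], "ty":[0, 0, 0, 0, 0, 0, 0], "tz":[0, 0.05, 0.0833, 0.095, 0.0983, 0.1, 0.1], "drx":[0, 0, 0, 0, 0, 0, 0], "dry":[0, 0, 0, 0, 0, 0, 0], "drz":[0, 0, 0, 0, 0, 0, 0]})

```text
clock: 43.72
eef_pos: [582.1, -5.6, 288.1]
orientation: [0.688, 0.726, -0.0, 0.0]
force: [-4.5, -2.1, 5.0]
width: 45.4
grasp_force: 63.6
```

Call:
creep_tool(segments={"tx":[0, 0, 0, 0, 0, 0, 0], "ty":[0, 0, 0, 0, 0, 0, 0], "tz":[0, 0, 0, -0.1, -0.195, -0.195, -0.195], "drx":[0, 0, 0, 0, 0, 0, 0], "dry":[0, 0, 0, 0, 0, 0, 0], "drz":[0, 0, 0, 0, 0, 0, 0]}, finger_gap=70)

```text
clock: 44.6
eef_pos: [582.4, -5.3, 403.5]
orientation: [0.688, 0.726, 0.0, 0.0]
force: [-0.8, 0.2, -0.4]
width: 70.0
grasp_force: 0.0
```

Call:
creep_tool(segments={"tx":[-0.1033, -0.1667, -0.1667, -0.1667, -0.1667], "ty":[0, 0, 0, 0, 0], "tz":[0, 0, 0, 0, 0], "drx":[0, 0, 0, 0, 0], "dry":[0, 0, 0, 0, 0], "drz":[0, 0, 0, 0, 0]})

```text
clock: 45.22
eef_pos: [587.8, -104.2, 403.2]
orientation: [0.687, 0.726, -0.0, -0.0]
force: [0.3, 0.1, -0.3]
width: 70.3
grasp_force: 0.0
```

```bash
python3 - <<'E'
from h import *
c=cam("wrist");np.save("w10.npy",c,allow_pickle=True)
s=cam("scene")["frame"][110:290,280:460]
cv2.imwrite("pics/m10.png",np.hstack([cv2.resize(c["frame"][0:300,220:520],(400,400)),cv2.resize(s,(400,400))])[:,:,::-1])
E
```

```text
(no output)
```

View pics/m10.png

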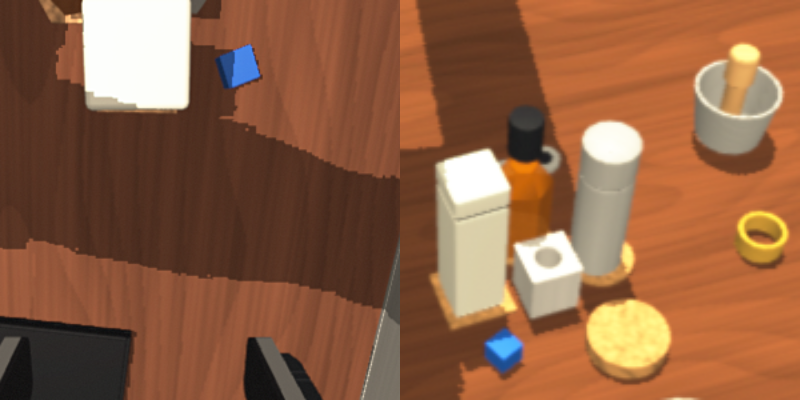

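```bash
python3 - <<'E'
from h import *
np.set_printoptions(precision=1,suppress=True)
c=np.load("w10.npy",allow_pickle=True).item()
print(onz(c,[(284.5,79),(361.5,79),(283,30),(362,30)],156)[:,:2])
s=cam("scene")
# scene crop px -> coaster corners & canister top corners
k=180/400
f=lambda P:[(280+(x)*k,110+y*k) for x,y in P]
print("top",onz(s,f([(37,170),(92,150),(110,185),(50,213)]),156)[:,:2].mean(0))
print("shk top",onz(s,f([(212,143)]),156)[:,:2],"cap",onz(s,f([(126,118)]),159)[:,:2])
E
```

```text
[[561.2 -27.7]
 [606.3 -25.2]
 [559.7  -1.2]
 [604.3   1.3]]
top [586.3  -7.7]
shk top [[581.3 110.4]] cap [[537.5  52.9]]
```

The canister measures (583,−3.5) against the square coaster at (582,−4.3). The shaker and bottle are within about 3 mm of theirs, and the cup and muddler stand upright. The arm is clear, so I'm handing in.

Call:
creep_tool(segments={"tx":[0, 0, 0, 0], "ty":[0, 0, 0, 0], "tz":[0, 0, 0, 0], "drx":[0, 0, 0, 0], "dry":[0, 0, 0, 0], "drz":[0, 0, 0, 0]})

```text
clock: 45.88
eef_pos: [587.9, -105.2, 403.7]
orientation: [0.688, 0.726, -0.0, 0.0]
force: [-0.6, -0.4, 0.6]
width: 70.1
grasp_force: 0.0
```

```bash
python3 -c "
from rig import *
print(sign_off())"
```

```text
the job is handed in; nothing more can be done
None
```

Job handed in at about 46 s with no verdict printed: the muddler stands foot down in the upright cup, and the canister, shaker and bottle are back upright on their own coasters, about 3 mm or less off centre by the wrist camera.

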